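# Clear the pressing weights into the docked bin

### The arm

A 6-joint arm with a two-finger parallel gripper is mounted at the origin on the work surface. World frame = base frame: x ahead of the robot, y to its left, z up, the work surface at z = 0. Lengths are in m, angles in rad, forces in N, time in s.
With the tool pointing down it reaches from about 0.35 to 0.775 m from the base axis. Payload 5.5 kg.
Tool frame: the origin (TCP) lies midway between the tips of the shut fingers; the grasp point (between the pads) lies 19 mm behind it; z points along the fingers, y is the direction in which the jaws open and shut (so a half turn about z gives the same grasp; the last joint's range is limited). The gripper opens to 85 mm and grips with 20 to 120 N. Pads are 22 mm wide; open, the fingers measure 114 mm over their backs; the gripper's body (76 mm by 85 mm) begins 54 mm behind the grasp point. The pads swing forward as they close: fully open they stand 13 mm farther back than shut.
Start: joints at [-1.319, 0.313, 0.046, 1.304, 0, 1.431], TCP at [0.22, -0.531, 0.231] pointing down, gripper open.
Joint ranges: [-2.76, 2.76], [-0.86, 1.69], [-1.03, 1.26], [-2.2, 2.34], [-1.47, 1.5], [-3.14, 3.14]. Speed limits (rad/s): [2.57, 2.57, 3.14, 3.14, 3.14, 3.14].

### API

Orientations are given as a unit quaternion [w, x, y, z].
In Python, from workcell import env gives the robot as it stands.
- The arm moves only by the shell command python3 -m creep 'ROWS' [OPENING] [FORCE]. ROWS is JSON, a list of rows, each a list of 6 numbers: the shift along the tool's x, y, z in m, then the turn, a rotation vector about the tool's x, y, z in degrees. A call has exactly 8 rows; each row is the pose to reach, as a shift and turn from the pose commanded when the call began, along the tool's axes at that moment; what a row does not reach only later rows make up. A row lasts 1/10 s, in which the tool goes at most 50 mm and 8.59 degrees, less where a joint would pass 70% of its speed; a pose out of reach is approached as far as the arm can. A call with a gripper value outside its range is refused whole. OPENING is the finger opening in m, from 0 to 0.0854, set as the call begins (- or left out, the last holds). The fingers move at their own pace and stop on an object; FORCE is the grip in N (left out, the last holds). Time passes only in rows, so rows that repeat a pose let the fingers close, or fill a call up. It gives the time, the measured TCP pose, the force and the opening at its end, in the units of the state.
- env.get_state(): the state, without advancing time (a new reading comes with each control period).
- env.read_camera(name): name is "side" or "top" or "wrist"; returns (picture, depth): 480x640x3 uint8, blue, green, red; 480x640 float32, m along the optical axis (not along the pixel's ray), 0 where there is no reading.
- env.camera_params(name): a dict with "fx", "fy", "cx", "cy" (pixels), "k1" (the pictures are not rectified: a ray, as slopes to the right and down, at radius r is drawn at 1 + k1 r^2 times it, then the intrinsics apply), "position" and "orientation" of the camera in the world. Camera axes: x right, y up, looking along -z (the intrinsics and any distortion apply to the point x, -y, -z); pixel columns grow to the right and rows downward; lengths in m; the calibration is good to about 2 mm. A picture is of the moment at which its call begins: read the wrist's pose just before it. camera_params takes no time and is no camera call; for the wrist camera it gives the pose at the moment of the call.
- env.hand_in(): hands the job in, once; it reports no verdict.
The state is a dict: "clock": time; "joint_pos": joint angles; "qvel": joint speeds; "tau": joint torques, N m; "tcp_pos": TCP position; "orientation": TCP orientation; "wrist_force": force on the tool from outside, world axes, zero at the start; "ft_torque": the same for the moment, N m; "finger_gap": finger opening in m.
Only numpy, scipy, OpenCV 4.12 (cv2) and the standard library are available. Lean on these libraries where they do the work, as an engineer would, in place of code of your own. Each camera call takes 0.05 s, during which the arm holds its last target. There are 200 camera calls.

### The job

The glue on the specimen drawers has set, so the iron pressing weights must come off the press plate: wind the handwheel until the blue bin's yellow pointer stands at the red mark on the scale, and then turn the red gate handle a quarter turn to fully open the gate. The weights are too heavy to lift, so slide every one along the plate and tip it over the open edge into the bin, with the gate open and the bin staying at its mark. When all are in, turn the gate handle back to fully closed, and leave the jars, bottles and tools around the station where they are.

Things in the scene. Friction and masses are not known exactly. Their poses are not given: they have to be found in the camera images.
- station: the fixed press station: steel press plate (top 155 mm above the bench) on a green plinth, gate box at its -y end, bin slideway and handwheel at its +y end; stands a few cm and degrees differently each time. Origin on the bench under the middle of the plate's width (x); weights are slid towards +y, to the open edge. Gate spindle at x -30, y -335 mm; wheel hub at x -20, y 360 mm
- plate_edge (a point): middle of the plate's open edge (station x 0, y +30 mm), at the plate's top surface. The plate is 250 mm wide (x) and runs 310 mm back to -y, with lips 8 mm thick, 12 mm high on both long sides and the -y end. Just beyond the edge is the yellow gate, 6 mm thick: closed it stands 23 mm above the plate across the whole edge, open it lies 3 mm below the plate's surface
- wheel_hub (a point): on the vertical axis of the handwheel (black rim, outer radius 62 mm, rim top 119 mm above the bench), on a grey gearbox 90 mm square, 360 mm along station y
- crank_knob (a point): the handwheel's red upright crank knob, which spins freely on its pin: 18 mm diameter, top 169 mm above the bench, 50 mm from the wheel's axis; this point is on its axis, 20 mm below its top. Its base is 119 mm above the bench
- handwheel (a joint): handwheel angle in rad, growing clockwise seen from above; one full turn clockwise brings the bin 12 mm nearer to the plate; stiff (about 3 N at the knob), stays where it is left; hard stop about 15 mm of bin travel beyond the mark
- pointer (a point): yellow pointer on the bin's far (+x) side, moving with the bin over the white scale
- mark (a point): the red mark across the white scale (black ticks every 5 mm). The bin is docked when the pointer is at the red mark, that is at the same place along station y; the bin starts on the +y side of it and is wound towards -y
- bin_floor (a point): middle of the bin's inner floor; axes as the station's. Blue bin, open on top, inside 240 mm (x) by 185 mm (y), 92 mm deep, walls 5 mm; rim 120 mm above the bench, so it passes under the plate's edge. Moves only along station y, with the handwheel
- gate_spindle (a point): on the vertical axis of the gate handle, 168 mm above the bench, on the grey gate box (70 mm square)
- handle_grip (a point): the red upright grip peg at the end of the gate handle, 16 mm diameter, fixed to the handle, 70 mm from the spindle axis; this point is on its axis, 22 mm below its top; the peg stands 41 mm clear of the handle's bar (bar top 175 mm, peg top 218 mm above the bench)
- gate_handle (a joint): gate handle angle in rad: 0 = closed (handle points to station +x, across the way of the weights, gate up), 1.57 = open (handle points to station -y, gate down); opens clockwise seen from above; stop at both ends; light (about 2 N at the peg), stays where it is left
- weight_a_center (a point): green iron pressing weight with a bright top, a flat disc 88 mm in diameter and 30 mm thick (34 with its bright top), 1.2 to 1.9 kg, lying on the press plate; this point is its centre, 15 mm above its underside. Some of the four weights may be absent. Pushed at mid height it slides without tipping (5 to 12 N)
- weight_b_center (a point): dark steel iron pressing weight with a bright top, a flat disc 88 mm in diameter and 30 mm thick (34 with its bright top), 1.2 to 1.9 kg, lying on the press plate; this point is its centre, 15 mm above its underside. Some of the four weights may be absent. Pushed at mid height it slides without tipping (5 to 12 N)
- weight_c_center (a point): blue iron pressing weight with a bright top, a flat disc 88 mm in diameter and 30 mm thick (34 with its bright top), 1.2 to 1.9 kg, lying on the press plate; this point is its centre, 15 mm above its underside. Some of the four weights may be absent. Pushed at mid height it slides without tipping (5 to 12 N)
- weight_d_center (a point): grey iron pressing weight with a bright top, a flat disc 88 mm in diameter and 30 mm thick (34 with its bright top), 1.2 to 1.9 kg, lying on the press plate; this point is its centre, 15 mm above its underside. Some of the four weights may be absent. Pushed at mid height it slides without tipping (5 to 12 N)
- jar: bystander on the bench: clear jar, white cap, 56 mm across, 75 mm tall; origin at its underside. Leave alone
- amber_bottle: bystander on the bench: amber bottle, 44 mm across, 85 mm tall; origin at its underside. Leave alone
- vial: bystander on the bench: white vial, 28 mm across, 50 mm tall; origin at its underside. Leave alone
- loupe: bystander on the bench: black magnifying lens with handle lying flat, 130 mm long; origin at its underside. Leave alone
- brush: bystander on the bench: brush lying flat, 160 mm long; origin at its underside. Leave alone
- red_jar: bystander on the bench: clear jar, red cap, 50 mm across, 60 mm tall; origin at its underside. Leave alone
Things that resemble listed ones, but are neither listed nor needed, are in the scene too. There is more than one size of the part that bears weight_c_center; the job needs the middle-sized.

How it is judged:
On the way, in this order (a step that is already met when the one before it is completed fails the run):
1. the bin is wound to its mark, with the gate still closed (y of pointer in the frame of mark between -0.005 and 0.005 m and value of joint gate_handle below 0.3 rad), for 0.3 s.
2. the gate is opened with the bin at the mark (y of pointer in the frame of mark between -0.005 and 0.005 m and value of joint gate_handle above 1.4 rad), for 0.2 s.
3. every weight is in the bin, with the gate open (x of weight_a_center in the frame of bin_floor between -0.12 and 0.12 m and y of weight_a_center in the frame of bin_floor between -0.0925 and 0.0925 m and z of weight_a_center in the frame of bin_floor between 0 and 0.092 m and x of weight_b_center in the frame of bin_floor between -0.12 and 0.12 m and y of weight_b_center in the frame of bin_floor between -0.0925 and 0.0925 m and z of weight_b_center in the frame of bin_floor between 0 and 0.092 m and x of weight_c_center in the frame of bin_floor between -0.12 and 0.12 m and y of weight_c_center in the frame of bin_floor between -0.0925 and 0.0925 m and z of weight_c_center in the frame of bin_floor between 0 and 0.092 m and x of weight_d_center in the frame of bin_floor between -0.12 and 0.12 m and y of weight_d_center in the frame of bin_floor between -0.0925 and 0.0925 m and z of weight_d_center in the frame of bin_floor between 0 and 0.092 m and value of joint gate_handle above 1.3 rad), for 0.2 s.
4. the gate is closed again (value of joint gate_handle below 0.15 rad), for 0.2 s.
At the end, for the whole second after the job is handed in: every weight present lies at rest in the bin with its centre below the rim, the pointer is within 5 mm of the red mark and the gate handle is within 0.15 rad of closed (x of weight_a_center in the frame of bin_floor between -0.12 and 0.12 m and y of weight_a_center in the frame of bin_floor between -0.0925 and 0.0925 m and z of weight_a_center in the frame of bin_floor between 0 and 0.092 m and x of weight_b_center in the frame of bin_floor between -0.12 and 0.12 m and y of weight_b_center in the frame of bin_floor between -0.0925 and 0.0925 m and z of weight_b_center in the frame of bin_floor between 0 and 0.092 m and x of weight_c_center in the frame of bin_floor between -0.12 and 0.12 m and y of weight_c_center in the frame of bin_floor between -0.0925 and 0.0925 m and z of weight_c_center in the frame of bin_floor between 0 and 0.092 m and x of weight_d_center in the frame of bin_floor between -0.12 and 0.12 m and y of weight_d_center in the frame of bin_floor between -0.0925 and 0.0925 m and z of weight_d_center in the frame of bin_floor between 0 and 0.092 m and linear speed of each of weight_a, weight_b, weight_c, weight_d below 0.05 m/s and y of pointer in the frame of mark between -0.005 and 0.005 m and value of joint gate_handle below 0.15 rad); the robot touches nothing.
It fails at once if a weight is lifted off the plate (its centre more than 25 mm higher than it lies on the plate) (height (world z) of any of weight_a_center, weight_b_center, weight_c_center, weight_d_center above 0.195 m).
It fails at once if a bystander is moved more than 40 mm (distance of any of jar, amber_bottle, vial, loupe, brush, red_jar from where it was at the start of the episode above 0.04 m).
Of weight_a, weight_b, weight_c, weight_d only 2 to 4 are there at a start; the rules pass over those that are not, and their reading is None.
At some moment in a run one of weight_a, weight_b, weight_c, weight_d may be knocked a few centimetres aside while the robot is not near it.
Once in a run the grip may slacken for a moment while it holds something.
It also fails if it takes over 210 s, if anything falls off the work surface, if the arm or the gripper's body presses on something with over 40 N, if the wrist force passes 120 N, or if a joint passes its speed limit or range.

## Working session

There is one attempt and no reset: what is moved stays moved. The work goes in short steps, Python scripts to look and compute and a shell command to move; the robot and the scene stay as the last step left them, time stands still between calls to the robot, and variables do not carry over. Pictures are saved under pics/ and viewed, about 12 in all and at most 16, crops included, and the job is handed in when it is done.

```bash
ls; mkdir -p pics
cat > h.py <<'E'
import numpy as np, cv2
from scipy.spatial.transform import Rotation as R
from workcell import env
def rot(q): return R.from_quat([q[1],q[2],q[3],q[0]]).as_matrix()
def ray(p,u,v):
    d=np.array([(u-p['cx'])/p['fx'],(v-p['cy'])/p['fy']]); s=d.copy()
    for _ in range(20): s=d/(1+p['k1']*(s@s))
    return rot(p['orientation'])@np.array([s[0],-s[1],-1.0])
def onz(p,u,v,z):
    r=ray(p,u,v); o=np.array(p['position']); return o+r*(z-o[2])/r[2]
def dep(p,D,u,v):
    return np.array(p['position'])+ray(p,u,v)*D[int(v),int(u)]
def proj(p,P):
    c=rot(p['orientation']).T@(np.array(P)-p['position']); s=np.array([c[0],-c[1]])/-c[2]
    s=s*(1+p['k1']*(s@s)); return s[0]*p['fx']+p['cx'],s[1]*p['fy']+p['cy']
E
python3 - <<'E'
from h import *
print(env.get_state())
for n in("top","side","wrist"):
    p=env.camera_params(n);print(n,p)
    im,D=env.read_camera(n);cv2.imwrite(f"pics/{n}0.png",im);np.savez(f"pics/{n}0.npz",D=D)
E
```

```text
pics
{'clock': 0.0, 'joint_pos': array([-1.31861349e+00,  3.13976048e-01,  4.49451698e-02,  1.30362014e+00,
       -2.57077904e-05,  1.43117232e+00]), 'qvel': array([ 0.00252547, -0.00017009,  0.00082118,  0.00209491,  0.00079626,
        0.00094025]), 'tau': array([-1.42264613e-03, -4.80631077e+01,  2.98532045e+01,  1.94825430e-02,
        6.05738205e-05,  9.94200178e-06]), 'tcp_pos': array([ 0.21940463, -0.53091323,  0.23040892]), 'orientation': array([-9.25155337e-04,  9.80871793e-01,  1.94652680e-01, -6.49965172e-05]), 'wrist_force': array([ 0.06900287,  1.37717031, -0.12508417]), 'ft_torque': array([ 0.00717633, -0.02313235,  0.04104131]), 'finger_gap': 0.08544986251491486}
top {'fx': 620.8203455048404, 'fy': 620.8203455048404, 'cx': 311.07618411122127, 'cy': 246.04651899231067, 'k1': -0.14177633579764817, 'position': array([0.43896533, 0.01662007, 1.44475819]), 'orientation': array([-0.70530842, -0.01346049,  0.03116035,  0.70808748])}
side {'fx': 527.6851808849366, 'fy': 527.6851808849366, 'cx': 326.11600432011915, 'cy': 234.2980388705818, 'k1': -0.13607083449257812, 'position': array([ 0.35706619, -0.81521781,  0.79714531]), 'orientation': array([ 0.89190166,  0.44030336, -0.05297685, -0.08853156])}
wrist {'fx': 392.15997577080316, 'fy': 392.15997577080316, 'cx': 322.956421078955, 'cy': 237.4687174215946, 'k1': -0.05805958086258793, 'position': array([ 0.28646111, -0.50278427,  0.37217207]), 'orientation': array([ 0.82272455, -0.11921368,  0.0819    , -0.54973158])}
```

View pics/top0.png

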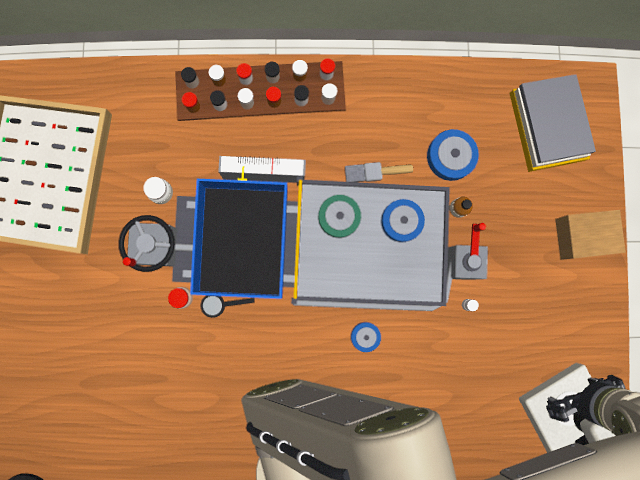

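View pics/side0.png

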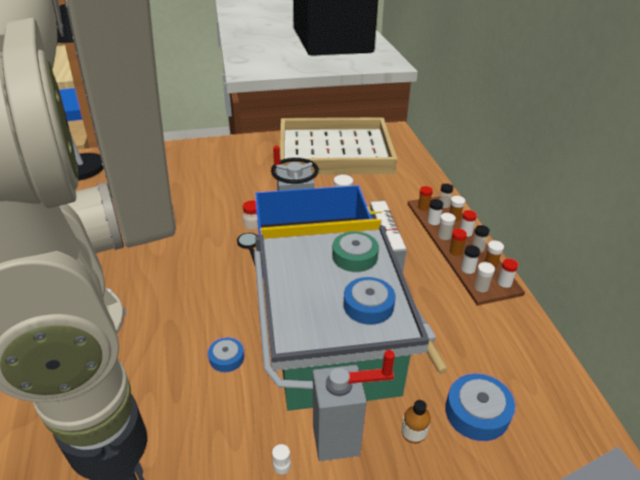

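The top view shows two weights on the plate: green (340,216) and blue (403,220). The two other blue discs are decoys on the bench. The crank knob is at (129,262), the pointer at (243,175), the red mark at (272,165), the gate grip at (481,226), closed. In the side view the knob is at (277,155) and the grip at (388,362).

Run:
```python
from h import *
C={n:(env.camera_params(n),cv2.imread(f"pics/{n}0.png"),np.load(f"pics/{n}0.npz")['D']) for n in("top","side")}
def blob(n,box,lo,hi,lo2=None,hi2=None):
    x0,y0,x1,y1=box;h=cv2.cvtColor(C[n][1][y0:y1,x0:x1],cv2.COLOR_BGR2HSV)
    m=cv2.inRange(h,lo,hi)
    if lo2:m|=cv2.inRange(h,lo2,hi2)
    k,l,s,c=cv2.connectedComponentsWithStats(m);i=1+np.argmax(s[1:,4]);return c[i]+[x0,y0],s[i]
RED=((0,150,80),(6,255,255),(174,150,80),(180,255,255));GR=((60,80,40),(90,255,255));BL=((100,120,60),(120,255,255))
p=C["top"][0]; f=lambda n,c:np.round(dep(C[n][0],C[n][2],*c),4)
for nm,n,b,col,z in(("knob","top",(115,250,140,275),RED,.169),("knob","side",(268,140,290,170),RED,.16),("grip","top",(470,220,490,233),RED,.218),("grip","side",(380,348,398,374),RED,.2),("green","top",(310,190,370,245),GR,.185),("blue","top",(375,190,430,250),BL,.185),("green","side",(325,225,385,275),GR,.18),("blue","side",(338,272,400,325),BL,.18),("mark","top",(262,155,282,180),RED,.08),("pointer","top",(235,165,252,184),((22,150,100),(35,255,255)),.08)):
    c,s=blob(n,b,*col);print(nm,n,c.round(1),s,"depth",f(n,c),"onz",onz(C[n][0],*c,z).round(4))
for nm,c in(("hub",(145.5,243)),("spindle",(474,262)),("gatetopL",(301,182)),("gatetopR",(295,299)),("plateBR",(450,187)),("scale",(230,162)),("weight a top",(330,205)),("c",(400,210)),("edgeplate",(320,260)),("plate2",(430,280))):print(nm,f("top",c))
```

```text
knob top [128.6 261.4] [ 8  7 13  9 93] depth [0.4888 0.3618 0.1699] onz [0.4888 0.362  0.169 ]
knob side [276.3 155.4] [  6   6   7  19 102] depth [0.4852 0.3623 0.1468] onz [0.4826 0.3384 0.16  ]
grip top [478.1 227.3] [  2   3  14  10 101] depth [ 0.5539 -0.3539  0.2113] onz [ 0.5532 -0.3519  0.218 ]
grip side [387.6 362.7] [  0   2  14  24 247] depth [ 0.5493 -0.3682  0.2064] onz [ 0.5514 -0.3634  0.2   ]
green top [338.8 216.4] [  9   5  42  42 687] depth [ 0.5785 -0.0718  0.1894] onz [ 0.579  -0.0721  0.185 ]
blue top [402.  220.6] [  7   9  43  43 729] depth [ 0.5696 -0.2011  0.1913] onz [ 0.5703 -0.2022  0.185 ]
green side [354.5 256. ] [  8   7  45  39 873] depth [ 0.5692 -0.1029  0.1829] onz [ 0.5702 -0.0996  0.18  ]
blue side [368.4 305.2] [   6    5   51   47 1157] depth [ 0.559  -0.2343  0.1878] onz [ 0.5616 -0.2268  0.18  ]
mark top [272.  158.5] [10  3  1  2  2] depth [0.7171 0.0677 0.0982] onz [0.7208 0.0684 0.08  ]
pointer top [242.1 175. ] [ 2  1 10 14 45] depth [0.6788 0.1325 0.1073] onz [0.6837 0.1348 0.08  ]
hub [0.5302 0.3385 0.1214]
spindle [ 0.4849 -0.3552  0.1723]
gatetopL [0.6515 0.0048 0.177 ]
gatetopR [0.4106 0.018  0.1541]
plateBR [ 0.6705 -0.3521 -0.0032]
scale [0.7089 0.1596 0.1016]
weight a top [ 0.6018 -0.0539  0.1909]
c [ 0.5915 -0.1974  0.1907]
edgeplate [ 0.4914 -0.0344  0.1519]
plate2 [ 0.4483 -0.2654  0.153 ]
```

Run:
```python
import cv2,numpy as np
a=cv2.imread("pics/top0.png")
x=cv2.resize(a[145:190,210:310],None,fx=6,fy=6,interpolation=cv2.INTER_CUBIC)
y=cv2.resize(a[205:285,100:200],None,fx=4,fy=4,interpolation=cv2.INTER_CUBIC)
z=cv2.resize(a[205:285,430:500],None,fx=4,fy=4,interpolation=cv2.INTER_CUBIC)
c=np.zeros((600,690,3),np.uint8);c[:270,:600]=x;c[275:595,:400]=y;c[275:595,405:685]=z
cv2.imwrite("pics/c1.png",c)
```

```text
(no output)
```

View pics/c1.png

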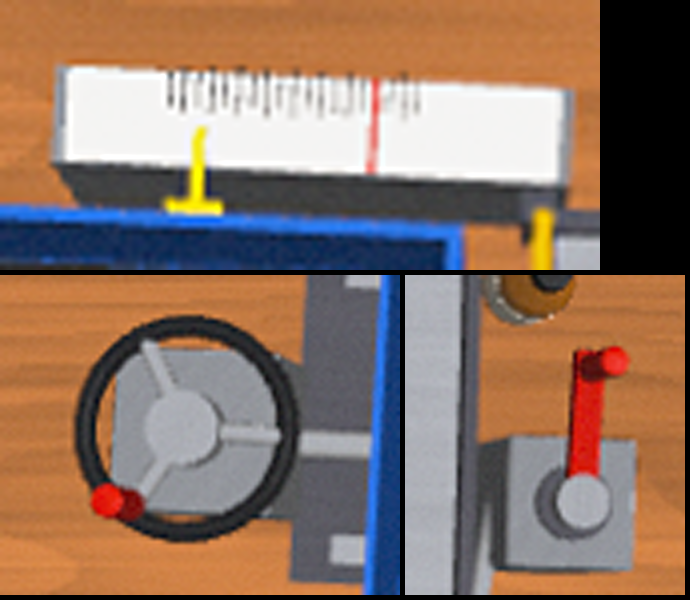

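```bash
cat >> h.py <<'E'
def tri(p1,a,p2,b):
    A=[];y=[]
    for p,c in((p1,a),(p2,b)):
        r=ray(p,*c);r/=np.linalg.norm(r);M=np.eye(3)-np.outer(r,r);A.append(M);y.append(M@p['position'])
    return np.linalg.lstsq(np.vstack(A),np.hstack(y),rcond=None)[0]
E
python3 - <<'E'
from h import *
t=env.camera_params("top");s=env.camera_params("side")
hub=onz(t,146.75,243.2,.119);knob=onz(t,126.3,261.2,.169);grip=onz(t,482,226.75,.218);sp=onz(t,474.5,261.75,.19)
print("hub",hub,"knob",knob,np.linalg.norm((hub-knob)[:2]),"grip",grip,"sp",sp,np.linalg.norm((grip-sp)[:2]))
d=(hub-sp)[:2];print("len",np.linalg.norm(d),"exp",np.hypot(.01,.695))
yaw=np.arctan2(d[1],d[0])-np.arctan2(.695,.01);c,sn=np.cos(yaw),np.sin(yaw);Rz=np.array([[c,-sn],[sn,c]])
o=(hub[:2]-Rz@[-.02,.36]+sp[:2]-Rz@[-.03,-.335])/2
print("yaw",np.degrees(yaw),"o",o)
st=lambda P:(Rz.T@(np.array(P)[:2]-o)).round(4)
for n,P in(("knob",knob),("grip",grip),("a",onz(t,338.8,216.4,.178)),("c",onz(t,402,220.6,.178)),("pt",onz(t,243.3,166.7,.105)),("mk",onz(t,272.1,166.7,.1)),("mk2",onz(t,271.8,173.7,.1))):print(n,st(P),P.round(4))
# two-view heights
print("tri knob",tri(t,(128.6,261.4),s,(276.3,155.4)),"grip top",tri(t,(482,226.75),s,(388.5,352)))
print("tri a",tri(t,(338.8,216.4),s,(354.5,256)), "c",tri(t,(402,220.6),s,(368.4,305.2)))
E
```

```text
hub [0.52994345 0.33637072 0.119     ] knob [0.48934873 0.3668529  0.169     ] 0.05076508814589288 grip [ 0.55443955 -0.36001015  0.218     ] sp [ 0.48479913 -0.3510834   0.19      ] 0.07021021403382542
len 0.6889348075848379 exp 0.6950719387228922
yaw -2.93280984067005 o [ 0.53169898 -0.02111909]
knob [-0.0621  0.3853] [0.4893 0.3669 0.169 ]
grip [ 0.0401 -0.3373] [ 0.5544 -0.36    0.218 ]
a [ 0.0507 -0.0489] [ 0.5798 -0.0726  0.178 ]
c [ 0.0486 -0.18  ] [ 0.571  -0.2034  0.178 ]
pt [0.158  0.1595] [0.6977 0.1301 0.105 ]
mk [0.162  0.0969] [0.6984 0.0674 0.1   ]
mk2 [0.1464 0.0967] [0.6829 0.068  0.1   ]
tri knob [0.48801774 0.369303   0.14274076] grip top [ 0.5532579  -0.35950952  0.21865415]
tri a [ 0.58007843 -0.073613    0.15761929] c [ 0.57099917 -0.20632079  0.15822784]
```

```bash
python3 -m creep '[[0,0,-0.01,0,0,-8.1],[0,0,-0.02,0,0,-16.2],[0,0,-0.03,0,0,-24.3],[0,0,-0.04,0,0,-32.4],[0,0,-0.05,0,0,-40.5],[0,0,-0.06,0,0,-48.6],[0,0,-0.07,0,0,-56.7],[0,0,-0.08,0,0,-64.6]]' 0.06
python3 -m creep '[[0.03,0.02,0,0,0,0],[0.07,0.05,0,0,0,0],[0.11,0.08,0,0,0,0],[0.15,0.11,0,0,0,0],[0.19,0.14,0,0,0,0],[0.23,0.17,0,0,0,0],[0.27,0.20,0,0,0,0],[0.30,0.22,0,0,0,0]]'
```

```text
clock: 0.95
tcp_pos: [0.2195, -0.5313, 0.3114]
orientation: [-0.0, 0.723, 0.691, 0.0]
wrist_force: [-0.1, -0.4, -0.5]
finger_gap: 0.0602
clock: 1.75
tcp_pos: [0.456, -0.2407, 0.3111]
orientation: [-0.0, 0.725, 0.689, 0.0]
wrist_force: [-0.0, -1.1, -0.2]
finger_gap: 0.0604
```

```bash
python3 -m creep '[[0.04,0,0,0,0,0],[0.09,0,0,0,0,0],[0.14,0,0,0,0,0],[0.19,0,0,0,0,0],[0.24,0,0,0,0,0],[0.29,0,0,0,0,0],[0.34,0,0,0,0,0],[0.38,0,0,0,0,0]]'
python3 -m creep '[[0.03,0,0,0,0,0],[0.07,0,0,0,0,0],[0.10,0,0,0,0,0],[0.12,0,0,0,0,0],[0.12,0,0,0,0,0],[0.12,0,0,0,0,0],[0.12,0,0,0,0,0],[0.12,0,0,0,0,0]]'
python3 - <<'E'
from h import *
s=env.get_state();print(s['tcp_pos'],s['orientation'])
p=env.camera_params("wrist");im,D=env.read_camera("wrist");cv2.imwrite("pics/w1.png",im);np.savez("pics/w1.npz",D=D)
print(p['position'],"knob pred",proj(p,(.4893,.3669,.169)),"hub",proj(p,(.53,.3364,.119)))
E
```

```text
clock: 2.55
tcp_pos: [0.4737, 0.1389, 0.3112]
orientation: [-0.0, 0.725, 0.689, 0.0]
wrist_force: [1.1, -0.7, -1.0]
finger_gap: 0.0598
clock: 3.35
tcp_pos: [0.4805, 0.2552, 0.3114]
orientation: [0.0, 0.726, 0.688, -0.0]
wrist_force: [-0.2, -0.5, -0.1]
finger_gap: 0.0602
[0.48052435 0.25515737 0.31135789] [ 9.12021196e-05  7.25575776e-01  6.88142266e-01 -8.73833507e-05]
[0.48407069 0.32852573 0.45300721] knob pred (np.float64(328.2578358605789), np.float64(62.7032920470603)) hub (np.float64(379.2538986458469), np.float64(108.77138174502213))
```

View pics/w1.png

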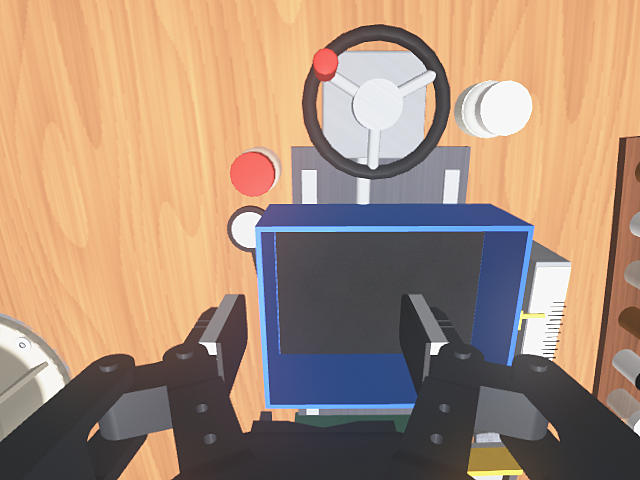

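The knob top is at (325,58), the wheel rim centred near (376.5,101.5) and the pointer at (530,316). The red mark is hidden by the finger.

Run:
```python
from h import *
p=env.camera_params("wrist");im=cv2.imread("pics/w1.png");D=np.load("pics/w1.npz")['D']
h=cv2.cvtColor(im[35:90,300:345],cv2.COLOR_BGR2HSV);m=cv2.inRange(h,(0,150,60),(8,255,255))|cv2.inRange(h,(174,150,60),(180,255,255))
xs=np.argwhere(m);print("bbox",xs.min(0)+[35,300],xs.max(0)+[35,300])
b=im[20:185,295:460];g=b.max(2);mm=(g<60).astype(np.uint8)
cs=max(cv2.findContours(mm,cv2.RETR_EXTERNAL,cv2.CHAIN_APPROX_NONE)[0],key=cv2.contourArea)
e=cv2.fitEllipse(cv2.convexHull(cs));c=np.array(e[0])+[295,20];print(e,c)
print("hub",onz(p,*c,.117))
k=(325,58);print("knob d",dep(p,D,*k),"onz",onz(p,*k,.169))
t=env.camera_params("top");print("tri knob",tri(p,k,t,(126.3,261.2)),"tri hub",tri(p,c,t,(146.75,243.2)))
```

```text
bbox [ 48 313] [ 80 337]
((112.44160461425781, 34.26056671142578), (12.165950775146484, 55.380157470703125), 120.31668853759766) [407.44160461  54.26056671]
hub [0.55362199 0.37736339 0.117     ]
knob d [0.48732837 0.37000805 0.16930449] onz [0.48733183 0.37005254 0.169     ]
tri knob [0.48885968 0.37274655 0.1485923 ] tri hub [0.54458847 0.36170792 0.09449652]
```

Run:
```python
from h import *
p=env.camera_params("wrist")
hub=onz(p,376.5,101.5,.118);k=onz(p,325,60.4,.169);print(hub,k,np.linalg.norm((hub-k)[:2]))
s=env.get_state();T=rot(s['orientation'])
for P in(hub,k):print("tool axes shift",T.T@(P-s['tcp_pos']))
t=env.camera_params("top");print("tri",tri(p,(325,60.4),t,(126.3,261.2)),tri(p,(376.5,101.5),t,(146.75,243.2)))
v=T.T@(k-hub);print("angle tool (x->y)",np.degrees(np.arctan2(v[1],v[0])))
```

```text
[0.52808057 0.3422843  0.118     ] [0.48725368 0.36853414 0.169     ] 0.048537496187151
tool axes shift [0.08952599 0.04279905 0.19339857]
tool axes shift [0.11356672 0.00064457 0.14238944]
tri [0.48852356 0.36951772 0.16022195] [0.53190177 0.34347791 0.08943093]
angle tool (x->y) -60.30386116411138
```

```bash
python3 -m creep '[[0.04,0,0,0,0,0],[0.085,0.001,0,0,0,0],[0.113,0.001,0.02,0,0,0],[0.113,0.001,0.06,0,0,0],[0.113,0.001,0.10,0,0,0],[0.113,0.001,0.14,0,0,0],[0.113,0.001,0.17,0,0,0],[0.113,0.001,0.179,0,0,0]]' 0.05
python3 -m creep '[[0,0,0,0,0,0],[0,0,0,0,0,0],[0,0,0,0,0,0],[0,0,0,0,0,0],[0,0,0,0,0,0],[0,0,0,0,0,0],[0,0,0,0,0,0],[0,0,0,0,0,0]]' 0.0 25
python3 - <<'E'
from h import *
p=env.camera_params("wrist");im,D=env.read_camera("wrist");cv2.imwrite("pics/w2.png",im);s=env.get_state();print(s['tcp_pos'],s['orientation'])
E
```

```text
clock: 4.2
tcp_pos: [0.4853, 0.367, 0.1285]
orientation: [-0.001, 0.725, 0.688, -0.003]
wrist_force: [-0.1, 0.7, 0.3]
finger_gap: 0.0496
clock: 5.0
tcp_pos: [0.4882, 0.3695, 0.1344]
orientation: [0.0, 0.725, 0.689, 0.002]
wrist_force: [-1.1, -0.7, 6.6]
finger_gap: 0.0173
[0.48824704 0.36955264 0.13433431] [4.73640681e-04 7.25028555e-01 6.88716632e-01 1.66455788e-03]
```

View pics/w2.png

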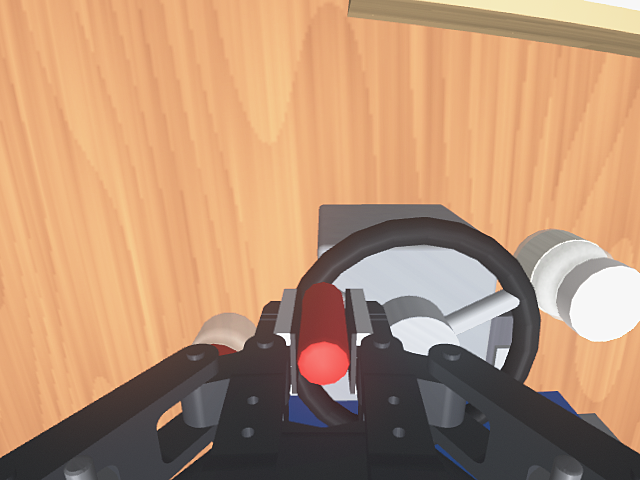

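The knob is held between the pads (top at 324,363). I'll wind the first half turn and watch the force.

```bash
python3 -m creep '[[0.0065,0.007,-0.002,0,0,0],[0.0141,0.0135,-0.002,0,0,0],[0.019,0.022,-0.002,0,0,0],[0.0219,0.0314,-0.002,0,0,0],[0.0231,0.041,-0.002,0,0,0],[0.0223,0.0509,-0.002,0,0,0],[0.0196,0.0605,-0.002,0,0,0],[0.0153,0.0691,-0.002,0,0,0]]'
python3 - <<'E'
from h import *
s=env.get_state();print(s['tcp_pos'],s['wrist_force'],s['orientation'])
E
```

```text
clock: 5.85
tcp_pos: [0.5587, 0.381, 0.1344]
orientation: [0.0, 0.725, 0.689, 0.001]
wrist_force: [-1.4, 3.2, 0.5]
finger_gap: 0.0173
[0.55868635 0.38099597 0.13442955] [-1.37735873  3.21690755  0.53389002] [2.14472684e-05 7.25042947e-01 6.88702973e-01 9.69708658e-04]
```

```bash
python3 -m creep '[[-0.0135,0.0141,0,0,0,0],[-0.0314,0.0219,0,0,0,0],[-0.0509,0.0223,0,0,0,0],[-0.0691,0.0153,0,0,0,0],[-0.0832,0.0018,0,0,0,0],[-0.0910,-0.0161,0,0,0,0],[-0.0914,-0.0356,0,0,0,0],[-0.0844,-0.0538,0,0,0,0]]'
python3 -m creep '[[0.0135,-0.0141,0,0,0,0],[0.0314,-0.0219,0,0,0,0],[0.0509,-0.0223,0,0,0,0],[0.0691,-0.0153,0,0,0,0],[0.0832,-0.0018,0,0,0,0],[0.0910,0.0161,0,0,0,0],[0.0914,0.0356,0,0,0,0],[0.0844,0.0538,0,0,0,0]]'
```

```text
clock: 6.65
tcp_pos: [0.5012, 0.2989, 0.1346]
orientation: [0.001, 0.726, 0.688, 0.003]
wrist_force: [11.3, 12.6, -10.0]
finger_gap: 0.0171
clock: 7.45
tcp_pos: [0.5581, 0.3814, 0.1345]
orientation: [-0.0, 0.725, 0.689, 0.001]
wrist_force: [-2.4, 1.4, 3.0]
finger_gap: 0.0168
```

```bash
python3 -m creep '[[-0.0135,0.0141,0,0,0,0],[-0.0314,0.0219,0,0,0,0],[-0.0509,0.0223,0,0,0,0],[-0.0691,0.0153,0,0,0,0],[-0.0832,0.0018,0,0,0,0],[-0.0910,-0.0161,0,0,0,0],[-0.0914,-0.0356,0,0,0,0],[-0.0844,-0.0538,0,0,0,0]]'
python3 -m creep '[[0.0135,-0.0141,0,0,0,0],[0.0314,-0.0219,0,0,0,0],[0.0509,-0.0223,0,0,0,0],[0.0691,-0.0153,0,0,0,0],[0.0832,-0.0018,0,0,0,0],[0.0910,0.0161,0,0,0,0],[0.0914,0.0356,0,0,0,0],[0.0844,0.0538,0,0,0,0]]'
python3 -m creep '[[-0.0135,0.0141,0,0,0,0],[-0.0314,0.0219,0,0,0,0],[-0.0509,0.0223,0,0,0,0],[-0.0691,0.0153,0,0,0,0],[-0.0832,0.0018,0,0,0,0],[-0.0910,-0.0161,0,0,0,0],[-0.0914,-0.0356,0,0,0,0],[-0.0844,-0.0538,0,0,0,0]]'
python3 -m creep '[[0.0135,-0.0141,0,0,0,0],[0.0314,-0.0219,0,0,0,0],[0.0509,-0.0223,0,0,0,0],[0.0691,-0.0153,0,0,0,0],[0.0832,-0.0018,0,0,0,0],[0.0910,0.0161,0,0,0,0],[0.0914,0.0356,0,0,0,0],[0.0844,0.0538,0,0,0,0]]'
python3 - <<'E'
from h import *
im,D=env.read_camera("top");cv2.imwrite("pics/top1.png",im)
h=cv2.cvtColor(im[160:184,225:300],cv2.COLOR_BGR2HSV);m=cv2.inRange(h,(22,150,100),(35,255,255))
k,l,s,c=cv2.connectedComponentsWithStats(m);print(s[1:]+[225,160,0,0,0],c[1:]+[225,160])
E
```

```text
clock: 8.25
tcp_pos: [0.5008, 0.2989, 0.1346]
orientation: [0.0, 0.726, 0.688, 0.003]
wrist_force: [11.6, 13.7, -10.2]
finger_gap: 0.0175
clock: 9.05
tcp_pos: [0.5578, 0.3816, 0.1345]
orientation: [-0.001, 0.725, 0.689, 0.001]
wrist_force: [-1.0, 3.7, 2.2]
finger_gap: 0.0172
clock: 9.85
tcp_pos: [0.5007, 0.299, 0.1346]
orientation: [0.0, 0.726, 0.688, 0.003]
wrist_force: [12.3, 13.8, -12.0]
finger_gap: 0.017
clock: 10.65
tcp_pos: [0.5576, 0.3817, 0.1345]
orientation: [-0.001, 0.724, 0.689, 0.001]
wrist_force: [-1.1, 4.2, 0.8]
finger_gap: 0.0174
[[255 167  10  14  44]
 [299 180   1   4   4]] [[259.95454545 176.        ]
 [299.         181.5       ]]
```

```bash
python3 -m creep '[[-0.0135,0.0141,0,0,0,0],[-0.0314,0.0219,0,0,0,0],[-0.0509,0.0223,0,0,0,0],[-0.0691,0.0153,0,0,0,0],[-0.0832,0.0018,0,0,0,0],[-0.0910,-0.0161,0,0,0,0],[-0.0914,-0.0356,0,0,0,0],[-0.0844,-0.0538,0,0,0,0]]'
python3 -m creep '[[0.0135,-0.0141,0,0,0,0],[0.0314,-0.0219,0,0,0,0],[0.0509,-0.0223,0,0,0,0],[0.0691,-0.0153,0,0,0,0],[0.0832,-0.0018,0,0,0,0],[0.0910,0.0161,0,0,0,0],[0.0914,0.0356,0,0,0,0],[0.0844,0.0538,0,0,0,0]]'
python3 -m creep '[[-0.0135,0.0141,0,0,0,0],[-0.0314,0.0219,0,0,0,0],[-0.0509,0.0223,0,0,0,0],[-0.0691,0.0153,0,0,0,0],[-0.0832,0.0018,0,0,0,0],[-0.0910,-0.0161,0,0,0,0],[-0.0914,-0.0356,0,0,0,0],[-0.0844,-0.0538,0,0,0,0]]'
python3 - <<'E'
from h import *
im,D=env.read_camera("top");cv2.imwrite("pics/top2.png",im)
cv2.imwrite("pics/c2.png",cv2.resize(im[150:185,215:310],None,fx=8,fy=8,interpolation=cv2.INTER_CUBIC))
E
```

```text
clock: 11.5
tcp_pos: [0.5007, 0.299, 0.1346]
orientation: [0.0, 0.726, 0.688, 0.003]
wrist_force: [12.3, 13.9, -11.2]
finger_gap: 0.0175
clock: 12.3
tcp_pos: [0.5576, 0.3817, 0.1345]
orientation: [-0.001, 0.724, 0.689, 0.001]
wrist_force: [-0.3, 3.3, 1.5]
finger_gap: 0.0172
clock: 13.1
tcp_pos: [0.5006, 0.299, 0.1346]
orientation: [0.0, 0.726, 0.688, 0.003]
wrist_force: [12.9, 14.5, -11.5]
finger_gap: 0.0171
```

View pics/c2.png

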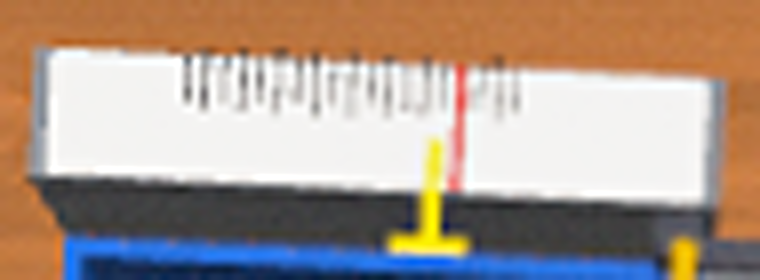

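The pointer tip at (436,145) is 21 crop px (about 5.7 mm) short of the mark at x 457, so about 168° is left to wind.

```bash
python3 -m creep '[[0.0135,-0.0141,0,0,0,0],[0.0314,-0.0219,0,0,0,0],[0.0509,-0.0223,0,0,0,0],[0.0691,-0.0153,0,0,0,0],[0.0832,-0.0018,0,0,0,0],[0.0910,0.0161,0,0,0,0],[0.0914,0.0356,0,0,0,0],[0.0890,0.0444,0,0,0,0]]'
python3 -m creep '[[0,0,0,0,0,0],[0,0,0,0,0,0],[0,0,0,0,0,0],[0,0,0,0,0,0],[0,0,0,0,0,0],[0,0,0,0,0,0],[0,0,0,0,0,0],[0,0,0,0,0,0]]' 0.045
python3 -m creep '[[0,0,-0.03,0,0,0],[0,0,-0.07,0,0,0],[0,0,-0.11,0,0,0],[0,0,-0.15,0,0,0],[0,0,-0.18,0,0,0],[-0.03,0,-0.18,0,0,0],[-0.07,0,-0.18,0,0,0],[-0.10,0,-0.18,0,0,0]]'
python3 - <<'E'
from h import *
im,D=env.read_camera("top");cv2.imwrite("pics/top3.png",im)
w,D=env.read_camera("wrist");cv2.imwrite("pics/w3.png",w);p=env.camera_params("wrist")
for P in((.684,.068,.10),(.685,.13,.105)):print(proj(p,P))
c=np.zeros((600,760,3),np.uint8);c[:280]=cv2.resize(im[150:185,215:310],None,fx=8,fy=8,interpolation=cv2.INTER_CUBIC)
c[285:595,:413]=cv2.resize(w,(413,310));cv2.imwrite("pics/c3.png",c)
E
```

```text
clock: 13.95
tcp_pos: [0.5494, 0.3861, 0.1346]
orientation: [-0.001, 0.725, 0.689, 0.001]
wrist_force: [-0.7, 8.8, -1.1]
finger_gap: 0.0175
clock: 14.75
tcp_pos: [0.5479, 0.3858, 0.1343]
orientation: [0.0, 0.725, 0.689, -0.0]
wrist_force: [-0.3, 0.4, 0.0]
finger_gap: 0.0452
clock: 15.55
tcp_pos: [0.5427, 0.2846, 0.3146]
orientation: [0.0, 0.725, 0.689, 0.0]
wrist_force: [-0.7, -0.4, 0.0]
finger_gap: 0.0453
(np.float64(463.25911540932384), np.float64(390.1627463733828))
(np.float64(469.4576679715405), np.float64(343.21881758899394))
```

View pics/c3.png

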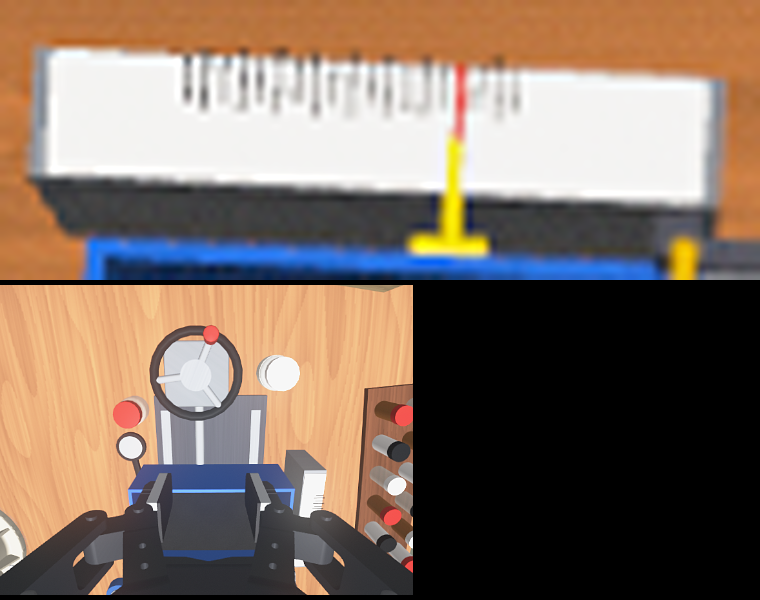

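The pointer now stands on the red mark (tip at (455,140), mark at x 459, under 1 mm short). Next is the gate.

```bash
python3 -m creep '[[-0.04,0,0,0,0,0],[-0.08,0,0,0,0,0],[-0.13,0,0,0,0,0],[-0.18,0,0,0,0,0],[-0.23,0,0,0,0,0],[-0.28,0.01,0,0,0,0],[-0.33,0.02,0,0,0,0],[-0.38,0.02,0,0,0,0]]'
python3 -m creep '[[-0.05,0,0,0,0,0],[-0.10,0.01,0,0,0,0],[-0.15,0.02,0,0,0,0],[-0.20,0.02,0,0,0,0],[-0.25,0.025,0,0,0,0],[-0.29,0.025,0,0,0,0],[-0.31,0.025,0,0,0,0],[-0.31,0.025,0,0,0,0]]' 0.06
python3 - <<'E'
from h import *
p=env.camera_params("wrist");s=env.get_state();print(s['tcp_pos'],s['orientation'])
w,D=env.read_camera("wrist");cv2.imwrite("pics/w4.png",w);np.savez("pics/w4.npz",D=D)
print(proj(p,(.554,-.36,.218)),proj(p,(.4848,-.351,.19)))
E
```

```text
clock: 16.45
tcp_pos: [0.5443, -0.0942, 0.3142]
orientation: [0.0, 0.725, 0.689, 0.0]
wrist_force: [1.1, -0.2, 1.1]
finger_gap: 0.0452
clock: 17.25
tcp_pos: [0.5521, -0.4067, 0.3124]
orientation: [-0.001, 0.726, 0.687, -0.0]
wrist_force: [0.7, 0.7, -0.3]
finger_gap: 0.0599
[ 0.55213953 -0.40666679  0.31237985] [-5.57682821e-04  7.26303507e-01  6.87373894e-01 -1.82843634e-04]
(np.float64(323.0455988231065), np.float64(168.06003418132457)) (np.float64(218.6630738713679), np.float64(155.6986347379605))
```

View pics/w4.png

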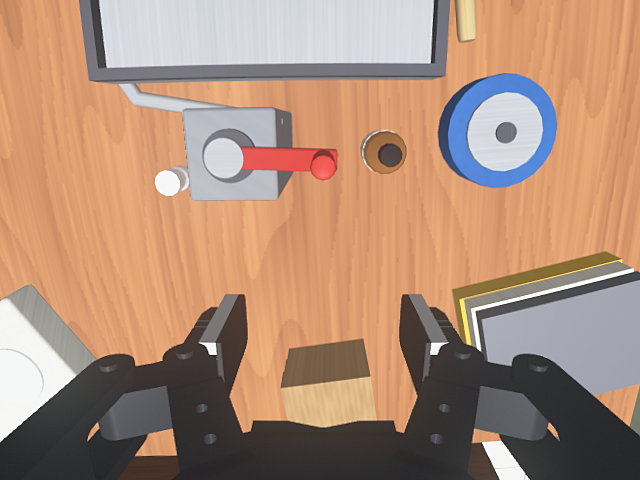

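The peg top is at (323,167), where predicted. The spindle cap is at (223,158).

Run:
```python
from h import *
p=env.camera_params("wrist");D=np.load("pics/w4.npz")['D'];s=env.get_state();T=rot(s['orientation']);t=env.camera_params("top")
g=onz(p,323,167,.218);sp0=dep(p,D,223,158);print(g,dep(p,D,323,165),sp0,np.linalg.norm((g-sp0)[:2]))
print(tri(p,(323,167),t,(482,226.75)))
for P in(g,sp0):print(T.T@(P-s['tcp_pos']))
```

```text
[ 0.55427145 -0.35746659  0.218     ] [ 0.55433264 -0.35630437  0.2177646 ] [ 0.48437897 -0.3517663   0.17739885] 0.07012454810136673
[ 0.55390285 -0.35655914  0.22845555]
[ 0.04721682 -0.00060682  0.09499254]
[ 0.04912965 -0.07067173  0.13565156]
```

```bash
python3 -m creep '[[0.02,0,0,0,0,0],[0.047,0,0,0,0,0],[0.047,0,0.03,0,0,0],[0.047,0,0.06,0,0,0],[0.047,0,0.09,0,0,0],[0.047,0,0.11,0,0,0],[0.047,0,0.126,0,0,0],[0.047,0,0.126,0,0,0]]' 0.045
python3 -m creep '[[0,0,0,0,0,0],[0,0,0,0,0,0],[0,0,0,0,0,0],[0,0,0,0,0,0],[0,0,0,0,0,0],[0,0,0,0,0,0],[0,0,0,0,0,0],[0,0,0,0,0,0]]' 0.0 22
```

```text
clock: 18.1
tcp_pos: [0.5541, -0.3537, 0.186]
orientation: [-0.002, 0.724, 0.689, -0.0]
wrist_force: [-0.0, 0.8, -0.5]
finger_gap: 0.0451
clock: 18.9
tcp_pos: [0.5547, -0.3566, 0.19]
orientation: [0.001, 0.725, 0.689, 0.0]
wrist_force: [-3.1, 3.1, 5.2]
finger_gap: 0.0151
```

```bash
python3 -m creep '[[-0.0137,-0.0013,0,0,0,0],[-0.0268,-0.0053,0,0,0,0],[-0.0389,-0.0118,0,0,0,0],[-0.0495,-0.0205,0,0,0,0],[-0.0582,-0.0311,0,0,0,0],[-0.0647,-0.0432,0,0,0,0],[-0.0687,-0.0563,0,0,0,0],[-0.07,-0.07,0,0,0,0]]'
python3 -m creep '[[0,-0.002,0,0,0,0],[0,-0.004,0,0,0,0],[0,-0.004,0,0,0,0],[0,-0.004,0,0,0,0],[0,-0.004,0,0,0,0],[0,-0.004,0,0,0,0],[0,-0.004,0,0,0,0],[0,-0.004,0,0,0,0]]'
```

```text
clock: 19.7
tcp_pos: [0.4837, -0.4286, 0.1901]
orientation: [0.006, 0.726, 0.688, -0.001]
wrist_force: [5.5, -7.6, 1.5]
finger_gap: 0.0152
clock: 20.5
tcp_pos: [0.4809, -0.4284, 0.1902]
orientation: [0.007, 0.726, 0.688, -0.001]
wrist_force: [9.6, -12.1, -3.0]
finger_gap: 0.0152
```

```bash
python3 -m creep '[[0,0,0,0,0,0],[0,0,0,0,0,0],[0,0,0,0,0,0],[0,0,0,0,0,0],[0,0,-0.02,0,0,0],[0,0,-0.05,0,0,0],[0,0,-0.08,0,0,0],[0,0,-0.11,0,0,0]]' 0.04
python3 - <<'E'
from h import *
im,D=env.read_camera("top");cv2.imwrite("pics/top4.png",im)
s=env.get_state();print(s['tcp_pos'],s['orientation'])
c=np.zeros((600,800,3),np.uint8);c[:,:]=cv2.resize(im[140:320,220:500],(800,514))[:1] if 0 else 0
c[:515]=cv2.resize(im[140:320,220:500],(800,515),interpolation=cv2.INTER_CUBIC)
cv2.imwrite("pics/c4.png",c)
E
```

```text
clock: 21.3
tcp_pos: [0.4769, -0.4224, 0.2993]
orientation: [-0.0, 0.725, 0.689, -0.0]
wrist_force: [0.3, -0.1, 0.6]
finger_gap: 0.04
[ 0.47789677 -0.42346918  0.30512751] [ 3.70049290e-03  7.25030374e-01  6.88706929e-01 -1.68910533e-04]
```

View pics/c4.png

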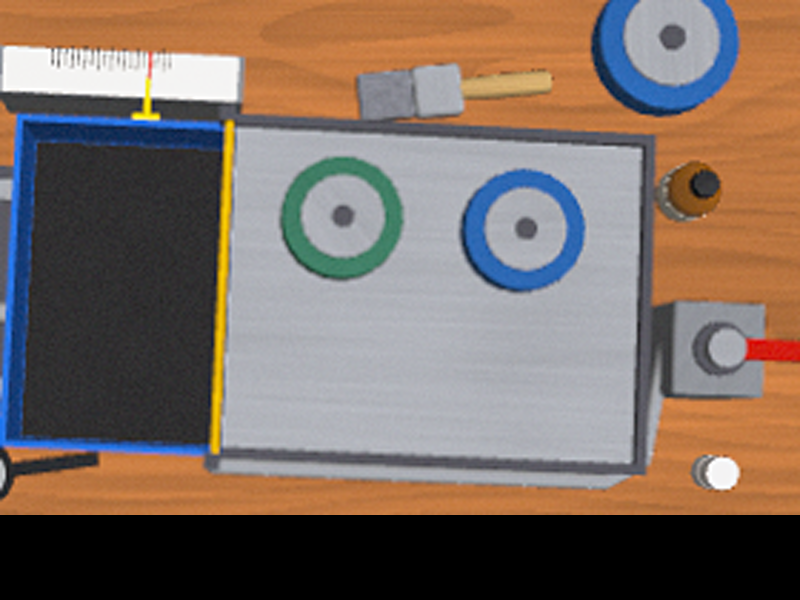

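The top view shows the gate lying flush and the handle pointing to -y. Green centre is at crop (343,216) and blue at (526,228).

Run:
```python
from h import *
t=env.camera_params("top");sd=env.camera_params("side");s=env.get_state();T=rot([0,.72503,.68871,0])
print(s['tcp_pos'])
im,D=env.read_camera("side");cv2.imwrite("pics/side4.png",im)
for n,c in(("a",(340.05,215.6)),("c",(404.1,219.8)),("edge top",(220+231/2.857,140+122/2.857)),("edge bot",(220+219/2.857,140+452/2.857))):
    P=onz(t,*c,.189 if len(n)==1 else .155);print(n,P.round(4),"shift",(T.T@(P-s['tcp_pos'])).round(4),proj(sd,P))
```

```text
[ 0.47789677 -0.42346918  0.30512751]
a [ 0.5803 -0.0744  0.189 ] shift [0.3539 0.0843 0.1161] (np.float64(356.621996707823), np.float64(243.17424460117758))
c [ 0.5715 -0.2058  0.189 ] shift [0.2222 0.0823 0.1161] (np.float64(371.1359213277416), np.float64(291.7426166340965))
edge top [0.6537 0.0049 0.155 ] shift [0.4369 0.1535 0.1501] (np.float64(380.8438172165544), np.float64(228.46203688502035))
edge bot [0.4122 0.0145 0.155 ] shift [ 0.434  -0.0881  0.1501] (np.float64(262.29827667006435), np.float64(238.95311622825224))
```

```bash
python3 -m creep '[[0.05,0.02,0,0,0,0],[0.10,0.04,0,0,0,0],[0.15,0.06,0,0,0,0],[0.20,0.08,0,0,0,0],[0.25,0.084,0,0,0,0],[0.291,0.084,0,0,0,0],[0.291,0.084,0,0,0,0],[0.291,0.084,0,0,0,0]]'
python3 - <<'E'
from h import *
s=env.get_state();T=rot(s['orientation']);print(s['tcp_pos'],s['orientation'],T.T@(np.array([.5803,-.0744,.189])-s['tcp_pos']))
w,D=env.read_camera("wrist");cv2.imwrite("pics/w5.png",w)
E
```

```text
clock: 22.2
tcp_pos: [0.5759, -0.1346, 0.2979]
orientation: [-0.0, 0.724, 0.69, -0.0]
wrist_force: [-0.3, -0.4, -0.2]
finger_gap: 0.0401
[ 0.57594011 -0.1346016   0.29789266] [-2.09679645e-04  7.23885904e-01  6.89919619e-01 -2.70598208e-04] [0.06035267 0.00153759 0.10888547]
```

View pics/w5.png

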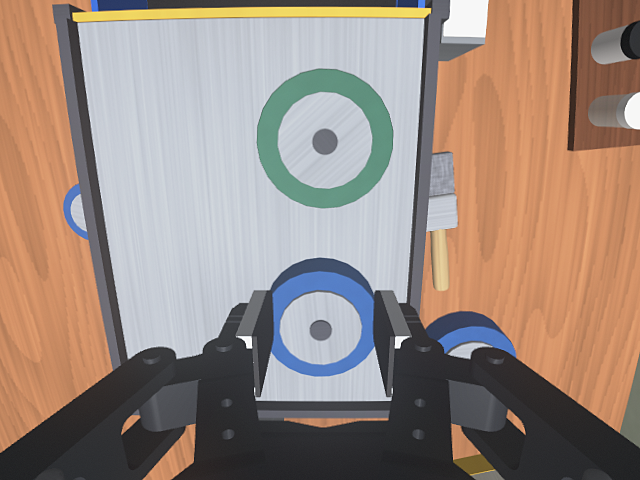

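The green hole is at (325,141), dead ahead of the open fingers, and the blue weight is behind them.

```bash
python3 -m creep '[[0,0.0015,0.03,0,0,0],[0,0.0015,0.06,0,0,0],[0,0.0015,0.09,0,0,0],[0,0.0015,0.115,0,0,0],[0,0.0015,0.128,0,0,0],[0,0.0015,0.133,0,0,0],[0,0.0015,0.133,0,0,0],[0,0.0015,0.133,0,0,0]]'
python3 -m creep '[[0.006,0,0,0,0,0],[0.012,0,0,0,0,0],[0.02,0,0,0,0,0],[0.03,0,0,0,0,0],[0.04,0,0,0,0,0],[0.05,0,0,0,0,0],[0.06,0,0,0,0,0],[0.07,0,0,0,0,0]]'
python3 -m creep '[[0.01,0,0,0,0,0],[0.02,0,0,0,0,0],[0.03,0,0,0,0,0],[0.04,0,0,0,0,0],[0.05,0,0,0,0,0],[0.06,0,0,0,0,0],[0.06,0,0,0,0,0],[0.06,0,0,0,0,0]]'
python3 - <<'E'
from h import *
w,D=env.read_camera("top");cv2.imwrite("pics/top5.png",w)
w=cv2.resize(w[140:320,160:440],(800,514));w2,D=env.read_camera("wrist");w[:240,480:]=cv2.resize(w2,(320,240));cv2.imwrite("pics/c5.png",w)
E
```

```text
clock: 23.05
tcp_pos: [0.5783, -0.1373, 0.1666]
orientation: [0.001, 0.725, 0.688, 0.0]
wrist_force: [-0.3, 0.2, -0.0]
finger_gap: 0.0401
clock: 23.85
tcp_pos: [0.5819, -0.0684, 0.1664]
orientation: [0.003, 0.725, 0.688, -0.001]
wrist_force: [-0.4, -9.2, 1.8]
finger_gap: 0.0402
clock: 24.65
tcp_pos: [0.5839, -0.006, 0.1651]
orientation: [-0.0, 0.725, 0.689, -0.0]
wrist_force: [0.7, 0.0, -1.4]
finger_gap: 0.0402
```

View pics/c5.png

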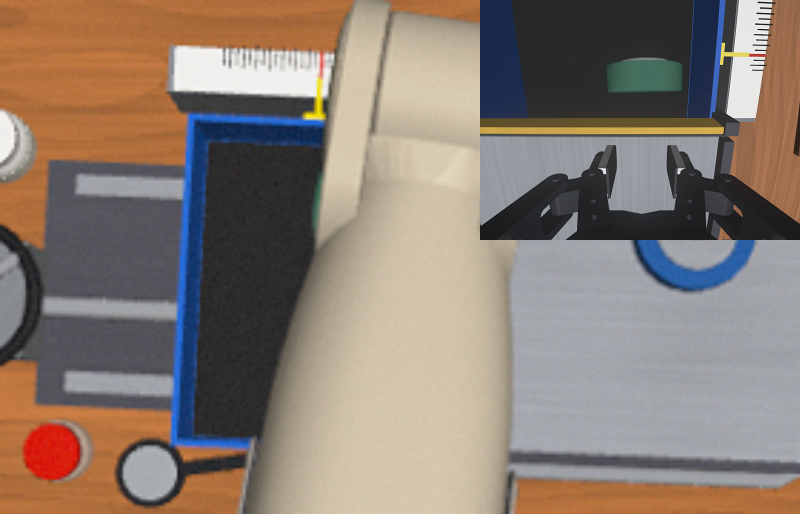

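Green (wrist inset 645,75) lies in the bin, leaning by the near wall, and the pointer is still on its mark. I'll push blue diagonally to drop it at the -x side of the bin, clear of green.

```bash
python3 -m creep '[[0,0,-0.04,0,0,0],[0,0,-0.08,0,0,0],[-0.02,0,-0.12,0,0,0],[-0.06,0,-0.13,0,0,0],[-0.11,0,-0.13,0,0,0],[-0.16,0,-0.13,0,0,0],[-0.21,0,-0.13,0,0,0],[-0.25,0,-0.13,0,0,0]]' 0.034
python3 -m creep '[[-0.01,0,0,0,0,0],[-0.01,0,0,0,0,0],[-0.01,0,0,0,0,0],[-0.01,0,0,0,0,0],[-0.01,0,0,0,0,0],[-0.01,0,0,0,0,0],[-0.01,0,0,0,0,0],[-0.01,0,0,0,0,0]]'
python3 - <<'E'
from h import *
p=env.camera_params("wrist");s=env.get_state();T=rot(s['orientation']);print(s['tcp_pos'],s['orientation'])
w,D=env.read_camera("wrist");cv2.imwrite("pics/w6.png",w)
h=cv2.cvtColor(w,cv2.COLOR_BGR2HSV);m=cv2.inRange(h,(100,120,60),(120,255,255))
# bright plus blue ring: contours with holes; hole (inner bright top disc) centre
cs,hi=cv2.findContours(m,cv2.RETR_CCOMP,cv2.CHAIN_APPROX_NONE)
P=None
for c,hh in zip(cs,hi[0]):
    if hh[3]>=0 and cv2.contourArea(c)>1500:
        e=cv2.fitEllipse(c);q=onz(p,*e[0],.188);print(e,q, "shift",T.T@(q-s['tcp_pos']))
w2,_=env.read_camera("top");cv2.imwrite("pics/top6.png",w2)
E
```

```text
clock: 25.55
tcp_pos: [0.5707, -0.2594, 0.2948]
orientation: [-0.0, 0.726, 0.688, -0.0]
wrist_force: [0.7, 1.1, -0.0]
finger_gap: 0.0339
clock: 26.35
tcp_pos: [0.571, -0.2659, 0.2955]
orientation: [0.0, 0.725, 0.689, 0.0]
wrist_force: [0.4, -0.1, -0.2]
finger_gap: 0.0341
[ 0.57098363 -0.26590626  0.29545654] [1.28016571e-04 7.24852076e-01 6.88904530e-01 1.28739098e-05]
((483.82049560546875, 266.8460998535156), (68.10575103759766, 76.52552032470703), 58.56510543823242) [ 0.67927449 -0.29284717  0.188     ] shift [-0.02138569  0.10949824  0.10748218]
((317.19580078125, 140.48663330078125), (97.4004135131836, 98.935791015625), 173.88278198242188) [ 0.5699484 -0.2036195  0.188    ] shift [ 0.0621706  -0.00422122  0.10744588]
```

View pics/w6.png

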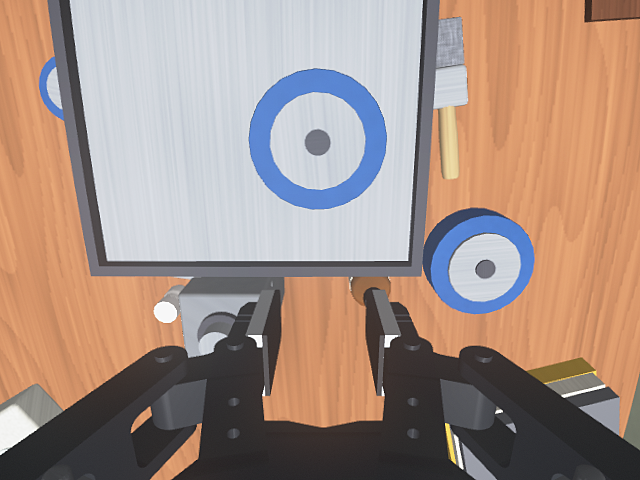

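Blue is at (317,142), undisturbed.

```bash
python3 -m creep '[[0.002,0.005,0,0,0,-6],[0.004,0.012,0,0,0,-12],[0.006,0.018,0,0,0,-18],[0.006,0.022,0,0,0,-25],[0.006,0.022,0,0,0,-25],[0.006,0.022,0,0,0,-25],[0.006,0.022,0,0,0,-25],[0.006,0.022,0,0,0,-25]]'
python3 -m creep '[[0,0,0.03,0,0,0],[0,0,0.06,0,0,0],[0,0,0.09,0,0,0],[0,0,0.11,0,0,0],[0,0,0.12,0,0,0],[0,0,0.125,0,0,0],[0,0,0.125,0,0,0],[0,0,0.125,0,0,0]]'
python3 -m creep '[[0.006,0,0,0,0,0],[0.012,0,0,0,0,0],[0.022,0,0,0,0,0],[0.034,0,0,0,0,0],[0.046,0,0,0,0,0],[0.058,0,0,0,0,0],[0.070,0,0,0,0,0],[0.08,0,0,0,0,0]]'
python3 - <<'E'
from h import *
p=env.camera_params("wrist");s=env.get_state();T=rot(s['orientation']);print(s['tcp_pos'],s['orientation'])
w,D=env.read_camera("wrist");cv2.imwrite("pics/w7.png",w)
E
```

```text
clock: 27.25
tcp_pos: [0.5929, -0.2616, 0.2954]
orientation: [0.0, 0.559, 0.829, -0.0]
wrist_force: [-0.2, 0.4, 0.0]
finger_gap: 0.0343
clock: 28.05
tcp_pos: [0.5938, -0.2619, 0.1717]
orientation: [0.001, 0.559, 0.829, 0.0]
wrist_force: [0.8, -0.4, 0.4]
finger_gap: 0.0339
clock: 28.85
tcp_pos: [0.5647, -0.1896, 0.1716]
orientation: [0.004, 0.559, 0.829, -0.001]
wrist_force: [3.6, -9.6, -2.7]
finger_gap: 0.034
[ 0.5646656  -0.18963717  0.17160958] [ 0.00351389  0.55937425  0.82890657 -0.0014146 ]
```

View pics/w7.png

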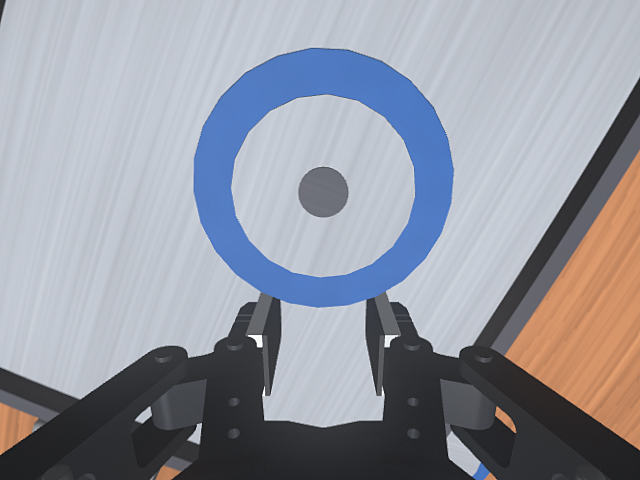

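```bash
python3 -m creep '[[0.012,0,0,0,0,0],[0.024,0,0,0,0,0],[0.036,0,0,0,0,0],[0.048,0,0,0,0,0],[0.06,0,0,0,0,0],[0.072,0,0,0,0,0],[0.084,0,0,0,0,0],[0.096,0,0,0,0,0]]'
python3 -m creep '[[0.012,0,0,0,0,0],[0.026,0,0,0,0,0],[0.04,0,0,0,0,0],[0.056,0,0,0,0,0],[0.072,0,0,0,0,0],[0.088,0,0,0,0,0],[0.10,0,0,0,0,0],[0.11,0,0,0,0,0]]'
python3 - <<'E'
from h import *
w,D=env.read_camera("wrist");cv2.imwrite("pics/w8.png",w)
E
```

```text
clock: 29.7
tcp_pos: [0.529, -0.1008, 0.1717]
orientation: [0.004, 0.559, 0.829, -0.001]
wrist_force: [4.2, -9.9, -1.7]
finger_gap: 0.0338
clock: 30.5
tcp_pos: [0.4857, 0.0044, 0.1713]
orientation: [0.001, 0.559, 0.829, 0.001]
wrist_force: [-0.3, 0.3, 0.1]
finger_gap: 0.034
```

View pics/w8.png

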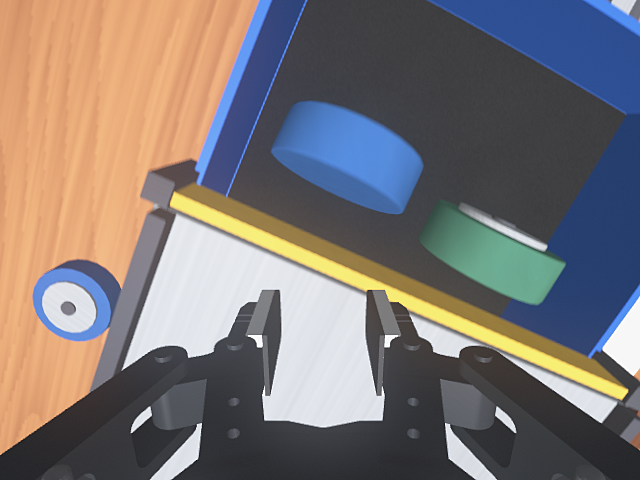

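Both weights are in the bin: blue (348,155) and green (495,250). I'll lift and head back to the gate handle.

```bash
python3 -m creep '[[0,0,-0.04,0,0,0],[0,0,-0.08,0,0,0],[0,0,-0.12,0,0,6],[0,0,-0.135,0,0,12],[0,0,-0.135,0,0,18],[0,0,-0.135,0,0,25],[0,0,-0.135,0,0,25],[0,0,-0.135,0,0,25]]'
python3 -m creep '[[-0.05,0,0,0,0,0],[-0.10,0,0,0,0,0],[-0.15,0,0,0,0,0],[-0.20,0,0,0,0,0],[-0.25,0.005,0,0,0,0],[-0.30,0.01,0,0,0,0],[-0.35,0.015,0,0,0,0],[-0.40,0.018,0,0,0,0]]' 0.045
python3 -m creep '[[-0.04,0,0,0,0,0],[-0.06,0,0,0,0,0],[-0.08,0,0,0,0,0],[-0.08,0,0,0,0,0],[-0.08,0,0,0,0,0],[-0.08,0,0,0,0,0],[-0.08,0,0,0,0,0],[-0.08,0,0,0,0,0]]'
python3 - <<'E'
from h import *
p=env.camera_params("wrist");s=env.get_state();T=rot(s['orientation']);print(s['tcp_pos'],s['orientation'])
w,D=env.read_camera("wrist");im,D2=env.read_camera("top");cv2.imwrite("pics/top9.png",im)
h=cv2.cvtColor(w,cv2.COLOR_BGR2HSV);m=cv2.inRange(h,(0,150,60),(8,255,255))|cv2.inRange(h,(174,150,60),(180,255,255))
k,l,st,c=cv2.connectedComponentsWithStats(m);i=1+np.argmax(st[1:,4]);print(st[i],c[i],"pred",proj(p,(.4808,-.4217,.218)))
c=np.zeros((600,800,3),np.uint8);c[:320]=cv2.resize(im[150:310,120:520],(800,320));c[325:595,:360]=cv2.resize(w,(360,270));c[325:595,400:700]=cv2.resize(im[165:310,185:310],(300,270))
cv2.imwrite("pics/c9.png",c)
q=np.argwhere((l==i)&(D>0)&(D<np.percentile(D[l==i],15)+.004));cc=q.mean(0)[::-1];P=dep(p,D,*cc.astype(int));print(cc,P,"shift",T.T@(P-s['tcp_pos']))
E
```

```text
clock: 31.35
tcp_pos: [0.4853, 0.0037, 0.3048]
orientation: [-0.001, 0.724, 0.69, -0.0]
wrist_force: [0.3, 0.2, 1.2]
finger_gap: 0.0341
clock: 32.15
tcp_pos: [0.4828, -0.3978, 0.3048]
orientation: [-0.0, 0.724, 0.69, 0.0]
wrist_force: [0.7, -0.1, -0.3]
finger_gap: 0.045
clock: 32.95
tcp_pos: [0.4794, -0.4749, 0.3059]
orientation: [0.0, 0.725, 0.689, -0.0]
wrist_force: [0.3, -0.1, 0.3]
finger_gap: 0.0449
[ 0.47937054 -0.47490114  0.30590297] [ 2.90794821e-04  7.24576444e-01  6.89194379e-01 -1.96432482e-05]
[ 309   66   26  109 2419] [321.94708557 120.0343117 ] pred (np.float64(321.8329206359791), np.float64(157.85497607367236))
[321.55737705 160.47176685] [ 0.48024459 -0.4230134   0.21678354] shift [ 0.05190476 -0.00175772  0.08909647]
```

View pics/c9.png

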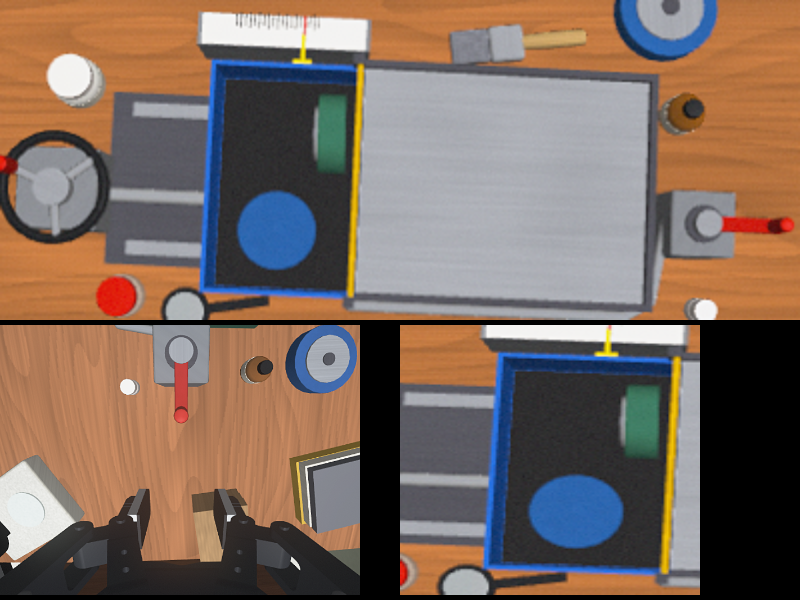

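Blue lies flat upside down in the bin, and green leans on its edge inside the bin near wall. The pointer is on the mark, and the peg is at -y as expected. Now I'll close the gate.

```bash
python3 -m creep '[[0.02,0,0,0,0,0],[0.051,-0.001,0,0,0,0],[0.051,-0.001,0.03,0,0,0],[0.051,-0.001,0.06,0,0,0],[0.051,-0.001,0.09,0,0,0],[0.051,-0.001,0.108,0,0,0],[0.051,-0.001,0.118,0,0,0],[0.051,-0.001,0.118,0,0,0]]' 0.045
python3 -m creep '[[0,0,0,0,0,0],[0,0,0,0,0,0],[0,0,0,0,0,0],[0,0,0,0,0,0],[0,0,0,0,0,0],[0,0,0,0,0,0],[0,0,0,0,0,0],[0,0,0,0,0,0]]' 0.0 22
python3 -m creep '[[0.0013,0.0137,0,0,0,0],[0.0053,0.0268,0,0,0,0],[0.0118,0.0389,0,0,0,0],[0.0205,0.0495,0,0,0,0],[0.0311,0.0582,0,0,0,0],[0.0432,0.0647,0,0,0,0],[0.0563,0.0687,0,0,0,0],[0.07,0.07,0,0,0,0]]'
python3 -m creep '[[0.002,0,0,0,0,0],[0.004,0,0,0,0,0],[0.004,0,0,0,0,0],[0.004,0,0,0,0,0],[0.004,0,0,0,0,0],[0.004,0,0,0,0,0],[0.004,0,0,0,0,0],[0.004,0,0,0,0,0]]'
```

```text
clock: 33.85
tcp_pos: [0.4802, -0.4241, 0.1861]
orientation: [-0.001, 0.725, 0.689, 0.0]
wrist_force: [-0.6, 0.2, 1.0]
finger_gap: 0.0451
clock: 34.65
tcp_pos: [0.4813, -0.4256, 0.1889]
orientation: [0.002, 0.725, 0.689, -0.0]
wrist_force: [-0.1, 0.5, 6.3]
finger_gap: 0.0148
clock: 35.45
tcp_pos: [0.5543, -0.3604, 0.1883]
orientation: [0.002, 0.725, 0.688, -0.001]
wrist_force: [-3.3, -4.5, 1.5]
finger_gap: 0.0149
clock: 36.25
tcp_pos: [0.5547, -0.3557, 0.1883]
orientation: [0.001, 0.725, 0.688, 0.0]
wrist_force: [-0.1, -3.7, 5.6]
finger_gap: 0.015
```

```bash
python3 -m creep '[[0.002,0,0,0,0,0],[0.004,0,0,0,0,0],[0.004,0,0,0,0,0],[0.004,0,0,0,0,0],[0.004,0,0,0,0,0],[0.004,0,0,0,0,0],[0.004,0,0,0,0,0],[0.004,0,0,0,0,0]]'
python3 -m creep '[[0,0,0,0,0,0],[0,0,0,0,0,0],[0,0,0,0,0,0],[0,0,0,0,0,0],[0,0,-0.02,0,0,0],[0,0,-0.06,0,0,0],[0,0,-0.10,0,0,0],[-0.02,0,-0.13,0,0,0]]' 0.045
python3 -m creep '[[-0.03,0,0,0,0,0],[-0.07,0,0,0,0,0],[-0.10,0,0,0,0,0],[-0.10,0,0,0,0,0],[-0.10,0,0,0,0,0],[-0.10,0,0,0,0,0],[-0.10,0,0,0,0,0],[-0.10,0,0,0,0,0]]'
python3 - <<'E'
from h import *
im,D2=env.read_camera("top");sd,_=env.read_camera("side");print(env.get_state()['wrist_force'])
c=np.zeros((600,800,3),np.uint8);c[:320]=cv2.resize(im[150:310,120:520],(800,320));c[325:595,:360]=cv2.resize(sd,(360,270));c[325:595,400:760]=cv2.resize(im[155:185,260:300],(360,270))
cv2.imwrite("pics/c10.png",c)
E
```

```text
clock: 37.05
tcp_pos: [0.5548, -0.3548, 0.1883]
orientation: [0.003, 0.726, 0.688, -0.002]
wrist_force: [-0.5, -11.7, 2.8]
finger_gap: 0.0153
clock: 37.85
tcp_pos: [0.5542, -0.3683, 0.3206]
orientation: [0.001, 0.724, 0.69, 0.001]
wrist_force: [1.2, -0.8, 0.7]
finger_gap: 0.045
clock: 38.65
tcp_pos: [0.5488, -0.4692, 0.3182]
orientation: [0.0, 0.725, 0.689, 0.0]
wrist_force: [-0.8, -0.8, 0.6]
finger_gap: 0.0449
[-0.37476548 -0.48878495  0.52193854]
```

View pics/c10.png

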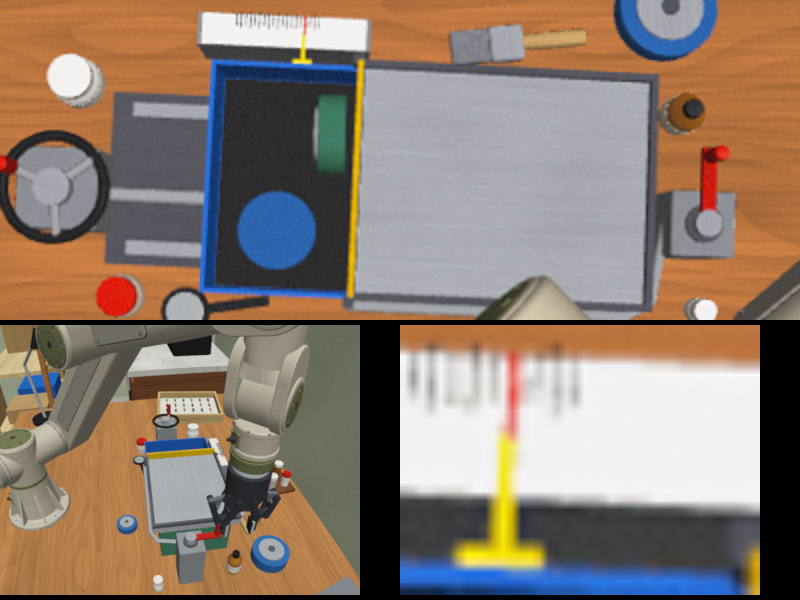

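The gate is closed, both weights are in the bin, the plate is empty, and the pointer is about 1 mm from the mark. Nothing is touching the robot, so I'm handing in.

```bash
python3 -c "
from workcell import env
print(env.hand_in())"
```

```text
the job is handed in; nothing more can be done
None
```

I handed the job in at about 39 s on the robot's clock. The hand-in gives no verdict, so the result below rests on my own last checks.

- **Bin:** I wound it about 5.2 turns to the mark. In the last picture the pointer stands about 1 mm from the red mark; the limit is 5 mm.
- **Weights:** Only the green and blue weights were on the plate. I slid both over the edge with the gate open. Blue lies flat, upside down, in the bin. Green rests steeply on its edge at the bin's near wall, below the rim, and did not move between the last two top views.
- **Gate:** I turned the handle to its stop in both directions. It now points to station +x, and the peg was back within about 2 mm of where it started.
- **Surroundings:** The jars, bottles, tools and the two decoy discs I could see looked undisturbed. The robot hangs clear, with about 1 N at the wrist.

None of the checks failed. Two measurements disagreed slightly: the top and wrist cameras put the wheel hub up to 6 mm apart, so I used the average. That caused up to about 22 N at the wrist during winding.

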